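# Tip the sorted flange blocks into their stock bin

## Robot

A 6-joint arm with a two-finger parallel gripper is mounted at the origin on the work surface. World frame = base frame: x ahead of the robot, y to its left, z up, the work surface at z = 0. Lengths are in m, angles in degrees, forces in N, time in s.
With the tool pointing down it reaches from about 0.375 to 0.9 m from the base axis. Payload 3.1 kg.
Tool frame: the origin (TCP) lies at the very end of the fingers, on their centre line; the grasp point (between the pads) lies behind it (bot.grip_depth is the z of the grasp point in the tool frame, in m); z points along the fingers, y is the direction in which the jaws open and shut (so a half turn about z gives the same grasp; the last joint's range is limited). The gripper opens to 87 mm and grips with 3 to 60 N. Pads are 19 mm wide; open, the fingers measure 117 mm over their backs; the gripper's body (75 mm by 190 mm) begins 51 mm behind the grasp point.
Start: joints at [-75.602, 30.224, 82.088, -0, 67.689, -10.227], TCP at [0.26, -0.568, 0.223] pointing down, gripper open.
Joint ranges: [-176.69, 176.69], [-43.24, 126.21], [12.49, 139.97], [-82, 262], [0, 151.66], [-163.58, 163.58]. Speed limits (degrees/s): [159.86, 159.86, 180, 180, 180, 180].

## Interface

Orientations are given as a 3x3 rotation matrix whose columns are the frame's x, y, z axes.
In Python, from rig import bot, vision gives the robot as it stands. The module is installed in compiled form; this text tells all that it offers.
- The arm moves only by the shell command python3 -m jog 'ROWS'. ROWS is JSON, a list of rows, each a list of 3 entries, a list of its own where there are three numbers: the shift along the tool's x, y, z in mm, then the turn, a rotation vector about the tool's x, y, z in degrees, then the closure, from 0 (fully open) to 1 (shut). In form: [[[dx, dy, dz], [wx, wy, wz], fingers], ...]. A call has 1 to 12 rows; each row is the pose to reach, as a shift and turn from the pose commanded when the call began, along the tool's axes at that moment; what a row does not reach only later rows make up. A row lasts 1/12 s, in which the tool goes at most 41.7 mm and 7.16 degrees, less where a joint would pass 70% of its speed; a pose out of reach is approached as far as the arm can. A call with a gripper value outside its range is refused whole. The fingers move at their own pace and stop on an object; the grip force is fixed at half the most. Time passes only in rows, so rows that repeat a pose let the fingers close. It gives the time, the measured TCP pose, the force and the opening at its end, in the units of the state.
- bot.read_state(): the state, without advancing time (a new reading comes with each control period).
- vision.capture(name): name is "side" or "top"; returns the picture (420x560x3 uint8, red, green, blue); there is no depth.
- vision.camera_info(name): a dict with "intrinsics" (3x3 intrinsics, pixels), "dist" ([k1, k2, p1, p2, k3] as OpenCV has them; the pictures are not rectified), "camera_from_world" (4x4, takes a point from world to camera coordinates). Camera axes: x right, y up, looking along -z (the intrinsics and any distortion apply to the point x, -y, -z); pixel columns grow to the right and rows downward; lengths in m; the calibration is good to about 2 mm. A picture is of the moment at which its call begins. camera_info takes no time and is no camera call.
- bot.hand_in(): hands the job in, once; it reports no verdict.
The state is a dict: "time_s": time; "joint_positions": joint angles; "qvel": joint speeds; "tau": joint torques, N m; "position": TCP position; "tcp_rot": TCP orientation; "force": force on the tool from outside, world axes, zero at the start; "moment": the same for the moment, N m; "opening": opening from 0.0 (shut) to 1.0 (fully open).
Only numpy, scipy, OpenCV 4.12 (cv2) and the standard library are available. Lean on these libraries where they do the work, as an engineer would, in place of code of your own. Each camera call takes 0.05 s, during which the arm holds its last target. There are 200 camera calls.

## Task

One of the two grey bins already holds a flange block like the three on the tray; the other holds a round bush. Lift the tray by its black upright grip and tip it with its open lip close above the bin with the flange block, so that all three blocks slide in, then set the empty tray flat on the bench and let go. Do not pick up the blocks with the gripper, drop them from high up, move the bins, or disturb the can, carton and screwdriver.

Things in the scene. Friction and masses are not known exactly. Their poses are not given: they have to be found in the camera images.
- tray: loose aluminium sorter tray lying on the bench, 170 (x) x 124 mm (y), 0.3 kg: floor 4 mm, side walls 3 mm, rear wall 4 mm, all 30 mm tall, the front (+x) end open. A black upright grip plate, 12 mm thick (along x), 60 mm wide (y), stands at the middle of the rear wall, its top 85 mm above the bench. Origin: centre of the underside; x to the open end, z up
- tray_lip (a point): middle of the tray's open front edge, on the upper face of its floor: 85 mm ahead of the tray's origin and 4 mm up; axes as the tray's
- tray_grip (a point): the place to hold the tray: mid-thickness of the grip plate, 79 mm behind the tray's origin and 62 mm above its underside, 23 mm below the plate's top edge; axes as the tray's. Pinch across the plate's 12 mm, that is, fingers closing along the tray's x
- block1: a plain aluminium flange block: a base 60 (its x) x 30 (its y) x 12 mm with a round boss 27 mm across and 13 mm tall on its middle, 25 mm tall in all, 80 g; origin at the centre of its underside, z up when it stands on its base. At the start on the tray, on the tray's -y side, its length about along the tray
- block2: the same kind of block as block1, at the start in the middle of the tray's width
- block3: the same kind of block as block1, at the start on the tray's +y side. The nearest that any of the three starts to the grip plate is 35 mm. On the tray they start to slide somewhere between 25 and 40 degrees of tip, depending on the friction of the day
- bin_a: one of two identical loose open grey plastic bins: 150 x 150 mm outside, 60 mm tall, walls and floor 4 mm, about 0.6 kg, no lid; origin at the centre of its underside, x and y along its walls. It holds one part: see binned_block and binned_bush. Tray and bins stand left, middle and right in any order
- bin_b: one of two identical loose open grey plastic bins: 150 x 150 mm outside, 60 mm tall, walls and floor 4 mm, about 0.6 kg, no lid; origin at the centre of its underside, x and y along its walls. It holds one part: see binned_block and binned_bush. 
- binned_block: the flange block (same as block1) that already lies in one of the two bins, which differs from start to start: the three go to that bin
- binned_bush: a plain aluminium round bush standing in the other bin: flange 48 mm across and 8 mm thick, shaft 30 mm across, 60 mm tall in all; origin at the centre of its underside
- can: a small grey can, 54 mm across, 80 mm tall, beyond the work; origin at the centre of its underside; leave alone
- carton: a cardboard carton 120 x 90 x 45 mm, beyond the work; origin at the centre of its underside; leave alone
- screwdriver: a screwdriver 190 mm long lying beyond the work; leave alone
There are look-alikes about, which are no part of the job. Leave any blue, purple or turquoise look-alike of the block2 alone.

How it is judged:
By the outcome, as a careful person would: the job done as asked, in the order asked, and still so for the second after the job is handed in, with the robot touching nothing.
It also fails if it takes over 61 s, if anything falls off the work surface, if the arm or the gripper's body presses on something with over 40 N, if the wrist force passes 120 N, or if a joint passes its speed limit or range.

## Working session

There is one attempt and no reset: what is moved stays moved. The work goes in short steps, Python scripts to look and compute and a shell command to move; the robot and the scene stay as the last step left them, time stands still between calls to the robot, and variables do not carry over. Pictures are saved under pics/ and viewed, about 8 in all and at most 12, crops included, and the job is handed in when it is done.

```bash
mkdir -p pics
python3 - <<'E'
from rig import bot, vision
import cv2,numpy as np
np.set_printoptions(precision=4,suppress=True)
for n in("top","side"):
    cv2.imwrite(f"pics/{n}0.png",vision.capture(n)[:,:,::-1])
    print(vision.camera_info(n))
print(bot.read_state(),bot.grip_depth)
E
```

```text
{'intrinsics': array([[416.5529,   0.    , 279.3202],
       [  0.    , 416.5529, 208.0563],
       [  0.    ,   0.    ,   1.    ]]), 'dist': array([-0.0458,  0.    ,  0.    ,  0.    ,  0.    ]), 'camera_from_world': array([[-0.0263, -0.9997, -0.0026,  0.0607],
       [ 0.9881, -0.0264,  0.1515, -0.5727],
       [-0.1515,  0.0015,  0.9885, -0.9335],
       [ 0.    ,  0.    ,  0.    ,  1.    ]])}
{'intrinsics': array([[456.3572,   0.    , 278.8557],
       [  0.    , 456.3572, 213.4753],
       [  0.    ,   0.    ,   1.    ]]), 'dist': array([0.0282, 0.    , 0.    , 0.    , 0.    ]), 'camera_from_world': array([[-0.7773, -0.6291, -0.0015,  0.4593],
       [ 0.3492, -0.4334,  0.8308, -0.2603],
       [-0.5233,  0.6452,  0.5566, -1.132 ],
       [ 0.    ,  0.    ,  0.    ,  1.    ]])}
{'time_s': 0.1, 'joint_positions': array([-75.6006,  30.2725,  82.1497,  -0.0003,  67.6911, -10.2266]), 'qvel': array([ 0.1688, -0.1603, -0.1324, -0.0267,  0.0148,  0.0115]), 'tau': array([  0.0007, -44.0985, -17.7151,   0.0635,   0.0534,  -0.    ]), 'position': array([ 0.2603, -0.5675,  0.2217]), 'tcp_rot': array([[ 0.909 ,  0.4167, -0.0005],
       [ 0.4167, -0.909 ,  0.0019],
       [ 0.0003, -0.0019, -1.    ]]), 'force': array([ 0.4505, -0.6236, -0.009 ]), 'moment': array([ 0.0106,  0.0268, -0.0388]), 'opening': 1.0003324041154198} -0.0187
```

View pics/top0.png

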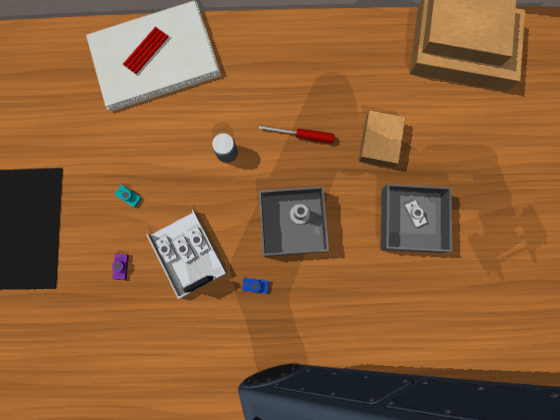

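View pics/side0.png

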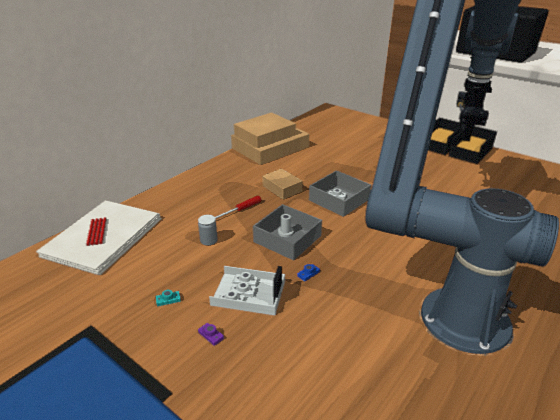

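The top view shows the tray at about (187,255), with its grip at (198,284) and its open end up-left. The bin with the bush is at (294,221) and the bin with the block at (417,219), so the right bin is the target. I'll zoom in to get the corners.

Run:
```python
import cv2,numpy as np
a=cv2.imread("pics/top0.png")
s=6
t=cv2.resize(a[200:305,135:240],None,fx=s,fy=s,interpolation=cv2.INTER_CUBIC)[:600]
b=cv2.resize(a[175:260,370:465],None,fx=s,fy=s,interpolation=cv2.INTER_CUBIC)
def grid(im,u,v):
    for i in range(0,im.shape[1],60): cv2.line(im,(i,0),(i,im.shape[0]),(0,255,255),1);cv2.putText(im,str(u+i//s),(i,10),0,.4,(0,0,255),1)
    for i in range(0,im.shape[0],60): cv2.line(im,(0,i),(im.shape[1],i),(0,255,255),1);cv2.putText(im,str(v+i//s),(0,i+10),0,.4,(0,0,255),1)
grid(t,135,200);grid(b,370,175)
cv2.imwrite("pics/t1.png",t);cv2.imwrite("pics/b1.png",b)
```

```text
(no output)
```

View pics/t1.png

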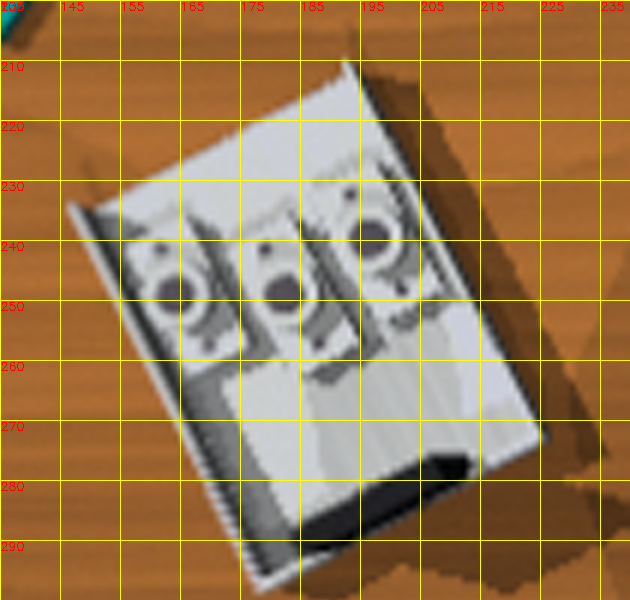

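View pics/b1.png

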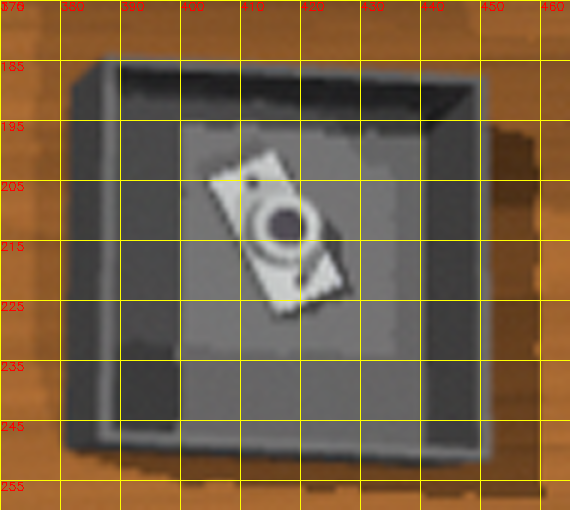

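```bash
cat > h.py <<'E'
from rig import bot, vision
import cv2,numpy as np
from scipy.optimize import least_squares
np.set_printoptions(precision=4,suppress=True)
F=np.diag([1,-1,-1.])
def proj(n,P):
    c=vision.camera_info(n);T=c["camera_from_world"]
    R=F@T[:3,:3];t=F@T[:3,3]
    return cv2.projectPoints(np.float64(P).reshape(-1,1,3),cv2.Rodrigues(R)[0],t,c["intrinsics"],c["dist"])[0][:,0]
def rz(a): return np.array([[np.cos(a),-np.sin(a),0],[np.sin(a),np.cos(a),0],[0,0,1]])
def pts(p,L): return np.array(L)@rz(p[2]).T+[p[0],p[1],0]
def fit(L,px,g,n="top"):
    s=least_squares(lambda p:(proj(n,pts(p,L))-px).ravel(),g)
    return s.x,s.fun
tl=[[.085,.062,.03],[.085,-.062,.03],[-.085,-.062,.03],[-.085,.062,.03]]
E
python3 - <<'E'
from h import *
p,f=fit(tl,[[147,234],[193,210],[225.5,273.5],[178,298]],[.5,.2,.46]);print("tray",p,np.degrees(p[2]),f)
g=pts(p,[[-.079,0,.062],[-.079,.03,.085],[-.079,-.03,.085],[.085,0,.004]]);print(g,proj("top",g),proj("side",g))
b=.075
L=[[b,b,.06],[b,-b,.06],[-b,-b,.06],[-b,b,.06]]
q,f=fit(L,[[387.5,185],[451,188.5],[452,251],[386,248]],[.5,-.3,0]);print("bin",q,np.degrees(q[2]),f);print(proj("side",pts(q,L)),proj("side",pts(p,tl)))
q,f=fit(L,[[261.5,192],[325.5,187.5],[328,251],[264,255]],[.5,0,0]);print("bush bin",q,np.degrees(q[2]),f)
E
```

```text
tray [0.4742 0.2681 0.4622] 26.48321786175821 [-0.3512 -0.0983  0.341  -0.3938  0.0604 -0.1445 -0.0531  0.6027]
[[0.4035 0.2329 0.062 ]
 [0.3901 0.2597 0.085 ]
 [0.4169 0.206  0.085 ]
 [0.5503 0.306  0.004 ]] [[197.9645 284.0371]
 [183.6983 290.8054]
 [208.1035 277.8807]
 [172.8262 222.9924]] [[278.493  279.9989]
 [275.8219 281.0637]
 [281.018  265.5077]
 [218.5942 287.3787]]
bin [ 0.5404 -0.2767 -0.0797] -4.569096953802139 [-0.1026 -0.7805  0.0627 -0.8443 -0.4021  0.9321  0.4439  0.6269]
[[310.2864 185.1593]
 [337.2214 169.8954]
 [372.2669 184.2608]
 [345.8597 201.3014]] [[209.8712 296.335 ]
 [225.2064 265.1292]
 [285.7148 273.9683]
 [275.428  306.803 ]]
bush bin [0.5407 0.0109 0.0237] 1.3550585157257589 [-0.7945 -1.4481 -0.3343 -0.1332  1.539   1.0694 -0.4332  0.4148]
```

The right bin is the target, at (0.540, -0.277) with yaw -4.6°. The tray is at (0.474, 0.268) with yaw 26.5°, and its corners reproject onto the side view well. I'll swing over on an outward-bulging path.

```bash
python3 -m jog '[[[20,-18,0],[0,0,-4],0],[[50,-45,0],[0,0,-10],0],[[80,-70,0],[0,0,-16],0],[[110,-96,0],[0,0,-23],0],[[140,-122,0],[0,0,-30],0],[[170,-148,0],[0,0,-37],0],[[200,-174,0],[0,0,-44],0],[[230,-200,0],[0,0,-51],0],[[260,-226,0],[0,0,-58],0],[[290,-252,0],[0,0,-64],0],[[318,-276,0],[0,0,-69],0.2],[[340,-295,0],[0,0,-72],0.4]]'
cat >> h.py <<'E'
def goto(p,R):
    """shift (mm) and rotvec (deg) in tool axes from the present pose to world p,R"""
    s=bot.read_state();R0=s["tcp_rot"]
    print("shift",np.round(R0.T@(np.array(p)-s["position"])*1e3,1),"turn",np.round(np.degrees(cv2.Rodrigues(R0.T@R)[0].ravel()),2))
def tool(h,pitch):
    """tool orientation holding the tray with heading h deg, lip-down pitch deg"""
    a=np.radians(pitch);Ry=np.array([[np.cos(a),0,np.sin(a)],[0,1,0],[-np.sin(a),0,np.cos(a)]])
    T=rz(np.radians(h))@Ry
    return np.c_[T[:,1],T[:,0],-T[:,2]]
E
python3 -c "
from h import *
goto([.4035,.2329,.16],tool(26.5,0));goto([.4035,.2329,.0433],tool(26.5,0));print(bot.read_state())"
```

```text
time_s: 1.1
position: [0.4468, -0.1554, 0.2223]
tcp_rot: [[-0.12, 0.993, -0.001], [0.993, 0.12, 0.001], [0.001, -0.001, -1.0]]
force: [-0.7, 0.1, 0.3]
opening: 0.915
shift [390.6   3.8  62.8] turn [ -0.02  -0.07 -19.59]
shift [390.5   3.8 179.5] turn [ -0.02  -0.07 -19.59]
{'time_s': 1.1, 'joint_positions': array([-32.7704,  18.6105, 103.2443,   0.0373,  58.2093, -39.7005]), 'qvel': array([41.8189,  2.156 , -3.5726, -0.8965,  0.7067,  7.9307]), 'tau': array([ -2.4443, -32.592 , -14.4304,   0.0845,   0.1591,  -0.186 ]), 'position': array([ 0.4468, -0.1554,  0.2223]), 'tcp_rot': array([[-0.1203,  0.9927, -0.0006],
       [ 0.9927,  0.1203,  0.0011],
       [ 0.0011, -0.0005, -1.    ]]), 'force': array([-0.7301,  0.054 ,  0.3174]), 'moment': array([-0.0164, -0.1474, -0.0268]), 'opening': 0.9150986538171374}
```

```bash
python3 -m jog '[[[40,0,0],[0,0,-2],0.5],[[80,0,0],[0,0,-4],0.5],[[120,0,0],[0,0,-6],0.5],[[160,1,10],[0,0,-9],0.5],[[200,2,20],[0,0,-11],0.5],[[240,2,30],[0,0,-13],0.5],[[280,3,40],[0,0,-15],0.5],[[315,3,50],[0,0,-17],0.5],[[350,4,60],[0,0,-19],0.5],[[375,4,63],[0,0,-19.6],0.5],[[390,4,63],[0,0,-19.6],0.5],[[390,4,63],[0,0,-19.6],0.5]]'
python3 - <<'E'
from h import *
for n in("top","side"): cv2.imwrite(f"pics/{n}1.png",vision.capture(n)[:,:,::-1])
s=bot.read_state();print(s["joint_positions"])
goto([.4035,.2329,.0433],tool(26.5,0))
a=cv2.imread("pics/side1.png")[180:330,190:340];b=cv2.imread("pics/top1.png")[200:320,140:290]
cv2.imwrite("pics/c1.png",np.hstack([cv2.resize(a,(400,400),interpolation=2),cv2.resize(b,(400,320),interpolation=2)] if 0 else [cv2.resize(a,(400,400),interpolation=2),cv2.copyMakeBorder(cv2.resize(b,(400,320),interpolation=2),0,80,0,0,0)]))
E
```

```text
time_s: 2.1
position: [0.4047, 0.2321, 0.159]
tcp_rot: [[-0.446, 0.895, -0.001], [0.895, 0.446, 0.001], [0.001, -0.0, -1.0]]
force: [-0.5, 0.2, -0.7]
opening: 0.5
[ 15.7836  23.8915 108.1496  -0.0292  47.9982 -10.5319]
shift [  3.6  -0.1 116. ] turn [-0.04  0.01 -0.16]
```

View pics/c1.png

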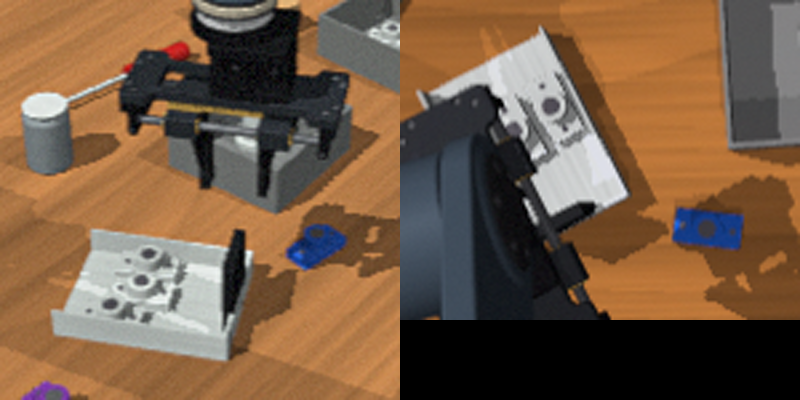

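```bash
python3 -m jog '[[[0,0,25],[0,0,0],0.5],[[0,0,55],[0,0,0],0.5],[[0,0,80],[0,0,0],0.5],[[0,0,100],[0,0,0],0.5],[[0,0,110],[0,0,0],0.5],[[0,0,116],[0,0,0],0.5],[[0,0,116],[0,0,0],0.5],[[0,0,116],[0,0,0],0.5]]'
python3 - <<'E'
from h import *
goto([.4035,.2329,.0433],tool(26.5,0));print(bot.read_state()["joint_positions"])
E
```

```text
time_s: 2.87
position: [0.406, 0.2289, 0.0438]
tcp_rot: [[-0.441, 0.898, 0.0], [0.898, 0.441, -0.0], [-0.0, 0.0, -1.0]]
force: [-0.5, -0.3, -0.6]
opening: 0.503
shift [ 4.7 -0.5  0.5] turn [ 0.01  0.   -0.35]
[ 15.6396  36.8445 112.7148  -0.0059  30.433  -10.5073]
```

```bash
python3 -m jog '[[[4.5,-0.5,0.5],[0,0,-0.3],0.5],[[4.5,-0.5,0.5],[0,0,-0.3],0.5],[[4.5,-0.5,0.5],[0,0,-0.3],0.6],[[4.5,-0.5,0.5],[0,0,-0.3],0.7],[[4.5,-0.5,0.5],[0,0,-0.3],0.8],[[4.5,-0.5,0.5],[0,0,-0.3],1],[[4.5,-0.5,0.5],[0,0,-0.3],1],[[4.5,-0.5,0.5],[0,0,-0.3],1],[[4.5,-0.5,0.5],[0,0,-0.3],1],[[4.5,-0.5,0.5],[0,0,-0.3],1]]'
python3 - <<'E'
from h import *
goto([.4035,.2329,.0433],tool(26.5,0));print(bot.read_state()["moment"])
E
```

```text
time_s: 3.7
position: [0.404, 0.2337, 0.0432]
tcp_rot: [[-0.446, 0.895, 0.002], [0.895, 0.446, 0.001], [-0.0, 0.002, -1.0]]
force: [2.1, 0.6, -1.1]
opening: 0.135
shift [-0.5 -0.8 -0.1] turn [0.09 0.01 0.02]
[ 0.1727 -0.1526  0.0657]
```

```bash
python3 -m jog '[[[0,0,-3],[0,0,0],1],[[0,0,-8],[0,0,0],1],[[0,0,-16],[0,0,0],1],[[0,0,-28],[0,0,0],1],[[0,0,-42],[0,0,0],1],[[0,0,-57],[0,0,0],1],[[0,0,-72],[0,0,0],1],[[0,0,-87],[0,0,0],1],[[0,0,-100],[0,0,0],1],[[0,0,-110],[0,0,0],1],[[0,0,-117],[0,0,0],1],[[0,0,-120],[0,0,0],1]]'
python3 - <<'E'
from h import *
s=bot.read_state();print(s["joint_positions"],s["position"],s["force"],s["moment"],s["opening"])
a=vision.capture("side")[150:330,180:360,::-1]
cv2.imwrite("pics/s2.png",cv2.resize(a,(590,590),interpolation=2))
D=[([-75.6006,30.2725,82.1497],[.2603,-.5675,.2217]),([-32.77,18.61,103.244],[.4468,-.1554,.2223]),([15.7836,23.8915,108.1496],[.4047,.2321,.159]),([15.6396,36.8445,112.7148],[.406,.2289,.0438]),(s["joint_positions"][:3],s["position"])]
def f(x):
    a,d,L2,L3,h=x;o=[]
    for q,p in D:
        q=np.radians(q);r=a+L2*np.sin(q[1])+L3*np.sin(q[1]+q[2]);z=h+L2*np.cos(q[1])+L3*np.cos(q[1]+q[2])
        o+=list(rz(q[0])@[r,d,z]-p)
    return np.array(o)
m=least_squares(f,[0,.11,.4,.4,.1]);print(m.x,m.fun)
E
```

```text
time_s: 4.7
position: [0.4026, 0.2332, 0.164]
tcp_rot: [[-0.447, 0.895, 0.0], [0.895, 0.447, 0.0], [-0.0, 0.0, -1.0]]
force: [0.6, -0.8, -5.6]
opening: 0.137
[ 16.2851  23.3647 107.9957  -0.0051  48.622  -10.2434] [0.4026 0.2332 0.164 ] [ 0.6285 -0.7602 -5.5905] [-0.1603  0.2369 -0.0169] 0.13656920379628046
[-0.0165  0.1115  0.483   0.3814 -0.0305] [-0.0082  0.0338  0.0195  0.0017 -0.0007  0.0037  0.0099  0.0009 -0.0033
  0.0131  0.0042 -0.0166  0.0089  0.0031 -0.0032]
```

View pics/s2.png

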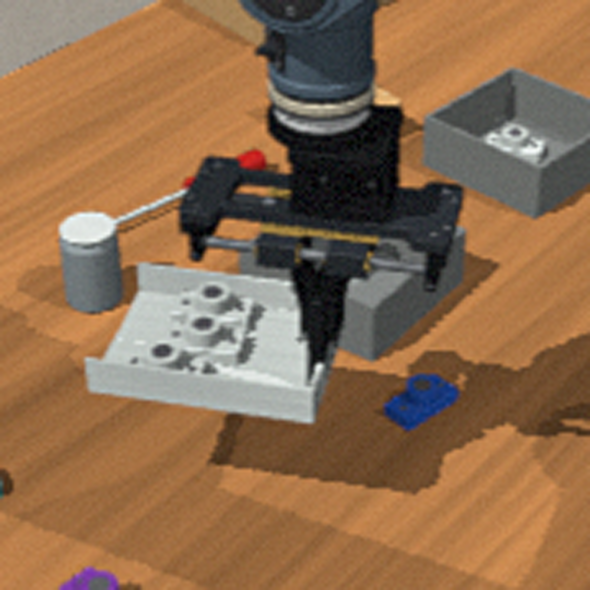

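The tray is lifted level and held firmly. I'll refine the kinematic model so I can choose the tip heading.

Run:
```python
from h import *
s=bot.read_state()
D=[([-75.6006,30.2725,82.1497],[.2603,-.5675,.2217]),([-32.77,18.61,103.244],[.4468,-.1554,.2223]),([15.7836,23.8915,108.1496],[.4047,.2321,.159]),([15.6396,36.8445,112.7148],[.406,.2289,.0438]),(s["joint_positions"][:3],s["position"])]
def f(x):
    a,d,L2,L3,h,ph=x;o=[]
    for q,p in D:
        q=np.radians(q);r=a+L2*np.sin(q[1])+L3*np.sin(q[1]+q[2]+ph);z=h+L2*np.cos(q[1])+L3*np.cos(q[1]+q[2]+ph)
        o+=list(rz(q[0])@[r,d,z]-p)
    return np.array(o)
for g in ([0,.11,.4,.4,.1,0],[0,.11,.5,.5,.1,-.3],[.1,.11,.5,.5,.1,.3]):
    m=least_squares(f,g);print(m.x,m.cost);print(m.fun.reshape(-1,3)*1e3)
```

```text
[ 0.0003  0.1115  0.5866  0.407  -0.0313  0.2813] 2.0955512083719545e-06
[[ 0.4614  0.1492 -0.0224]
 [ 0.3324  0.1555 -0.0508]
 [ 0.5157 -1.7117  0.2279]
 [-0.0851  0.5032 -0.0708]
 [-0.3759  0.3958 -0.0839]]
[ 0.0003  0.1115  0.5866  0.407  -0.0313  0.2813] 2.095551208371374e-06
[[ 0.4614  0.1492 -0.0224]
 [ 0.3324  0.1555 -0.0508]
 [ 0.5157 -1.7117  0.2279]
 [-0.0851  0.5032 -0.0708]
 [-0.3759  0.3958 -0.0839]]
[ 0.0003  0.1115  0.5866  0.407  -0.0313  0.2813] 2.095551208371308e-06
[[ 0.4614  0.1492 -0.0224]
 [ 0.3324  0.1555 -0.0508]
 [ 0.5157 -1.7117  0.2279]
 [-0.0851  0.5032 -0.0708]
 [-0.3759  0.3958 -0.0839]]
```

```bash
python3 -m jog '[[[0,0,-3],[-0.7,0,0],1],[[0,0,-8],[-2,0,0],1],[[0,0,-16],[-4,0,0],1],[[0,0,-26],[-6,0,0],1],[[0,0,-36],[-8,0,0],1],[[0,0,-44],[-9,0,0],1],[[0,0,-48],[-10,0,0],1],[[0,0,-50],[-10,0,0],1],[[0,0,-50],[-10,0,0],1]]'
cat >> h.py <<'E'
KP=[.0003,.1115,.5866,.407,-.0313,.2813]
def ry(a): return np.array([[np.cos(a),0,np.sin(a)],[0,1,0],[-np.sin(a),0,np.cos(a)]])
def fk(q,Lt,s4=1):
    q=np.radians(q);a,d,L2,L3,h,ph=KP
    w=rz(q[0])@[a+L2*np.sin(q[1])+L3*np.sin(q[1]+q[2]+ph),d,h+Lt+L2*np.cos(q[1])+L3*np.cos(q[1]+q[2]+ph)]
    R=rz(q[0])@ry(q[1]+q[2])@rz(s4*q[3])@ry(q[4])@rz(q[5]+np.pi/2)
    return w+R[:,2]*Lt,R
E
python3 - <<'E'
from h import *
s=bot.read_state();print(s["joint_positions"],s["position"],s["force"]);print(s["tcp_rot"])
for s4 in(1,-1):
    m=least_squares(lambda x:fk(s["joint_positions"],x[0],s4)[0]-s["position"],[.3]);p,R=fk(s["joint_positions"],m.x[0],s4)
    print(s4,m.x,m.fun);print(R)
E
```

```text
time_s: 5.5
position: [0.403, 0.2333, 0.2133]
tcp_rot: [[-0.446, 0.881, 0.155], [0.895, 0.44, 0.077], [-0.0, 0.174, -0.985]]
force: [0.7, 0.8, -6.0]
opening: 0.135
[ 14.9201  15.2056 111.9496   2.9237  43.0829 -13.5632] [0.403  0.2333 0.2133] [ 0.697   0.7913 -5.9509]
[[-0.4465  0.8812  0.1554]
 [ 0.8948  0.4397  0.0775]
 [-0.0001  0.1736 -0.9848]]
1 [0.3046] [-0.0002  0.0004 -0.0001]
[[-0.4465  0.8812  0.1554]
 [ 0.8948  0.4397  0.0775]
 [-0.0001  0.1736 -0.9848]]
-1 [0.2814] [ 0.0012 -0.0203 -0.0004]
[[-0.4999  0.8486  0.1733]
 [ 0.8625  0.506   0.0101]
 [-0.0791  0.1546 -0.9848]]
```

The model is now exact: J4 sign +1 and a 0.305 m wrist-to-TCP length. I'll check which headings the arm can reach while tipping about the lip.

```bash
cat >> h.py <<'E'
Lt=.3046
lo=np.array([-176.69,-43.24,12.49,-82,0,-163.58]);hi=np.array([176.69,126.21,139.97,262,151.66,163.58])
def ik(p,R,g):
    best=None
    for k in range(6):
        g0=np.clip(np.array(g)+(np.random.randn(6)*30 if k else 0),lo+1,hi-1)
        m=least_squares(lambda q:np.r_[(fk(q,Lt)[0]-p)*10,(fk(q,Lt)[1]-R).ravel()],g0,bounds=(lo,hi),x_scale=30)
        if best is None or m.cost<best.cost: best=m
        if best.cost<1e-7: break
    return best.x,best.cost
B=np.array([.5404,-.2767]);BY=-4.57
GT=np.array([-.079,0,.0433])  # TCP in the tray frame
def tcp_for_lip(lip,h,pitch):
    R=rz(np.radians(h))@ry(np.radians(pitch))
    return np.array(lip)+R@(GT-[.085,0,.004])
E
python3 - <<'E'
from h import *
np.random.seed(0)
np.set_printoptions(precision=1,suppress=True)
for h in(BY,BY-20,BY-90,BY+90,BY+180):
    u=np.array([np.cos(np.radians(h)),np.sin(np.radians(h))])
    g=[-40,20,100,0,60,-30]
    for pt,z in((-10,.2),(0,.075),(20,.075),(40,.075),(50,.075),(60,.075)):
        q,c=ik(tcp_for_lip(np.r_[B-.04*u,z],h,pt),tool(h,pt),g);print(round(h),pt,q,"ok" if c<1e-6 else "NO %.1g"%c, tcp_for_lip(np.r_[B-.04*u,z],h,pt)*1e3)
        if c<1e-6:g=q
E
```

```text
-5 -10 [-59.5  12.9 116.4  11.5  45.5 -62.6] ok [ 332.7 -260.1  210.2]
-5 0 [-52.9  26.6 115.9   0.   37.5 -48.3] ok [ 337.  -260.4  114.3]
-5 20 [-42.2  29.4  98.8 -13.   68.4 -31.1] ok [ 360.3 -262.3  168. ]
-5 40 [-35.   38.3  81.1 -19.1  96.2 -26.4] ok [ 400.5 -265.5  210.5]
-5 50 [-32.4  44.   72.2 -22.2 108.9 -26.3] ok [ 425.5 -267.5  225.9]
-5 60 [-30.4  50.2  63.3 -26.1 121.  -27.8] ok [ 452.7 -269.7  236.7]
-25 -10 [-47.8  10.3 120.4   6.1  40.3 -27.6] ok [ 350.9 -190.1  210.2]
-25 0 [-44.4  25.5 119.    0.   35.5 -19.9] ok [ 354.9 -191.9  114.3]
-25 20 [-39.6  28.9  99.7  -5.4  70.8 -12.4] ok [ 376.1 -201.6  168. ]
-25 40 [-36.6  38.5  80.4  -7.8 100.3 -10.7] ok [ 412.7 -218.3  210.5]
-25 50 [-35.5  44.5  70.9  -9.2 113.8 -10.8] ok [ 435.5 -228.8  225.9]
-25 60 [-34.7  51.   61.4 -11.  126.7 -11.7] ok [ 460.4 -240.1  236.7]
-95 -10 [-13.1  26.6  92.3 -11.4  60.1  87.1] ok [557.  -69.  210.2]
-95 0 [-19.   34.   96.8  -0.   49.2  75.6] ok [556.7 -73.3 114.3]
-95 20 [-31.2  32.3  92.3  19.6  66.   53.7] ok [554.8 -96.6 168. ]
-95 40 [-42.   36.3  85.5  30.8  85.9  42.6] ok [ 
[... 326 characters left out ...]
.5   36.2   83.5  -20.6   49.2 -116.9] ok [ 526.  -456.8  168. ]
85 40 [-33.   33.5  91.9 -51.7  46.1 -84.1] ok [ 529.2 -416.6  210.5]
85 50 [-27.4  34.4  95.1 -66.5  50.4 -67.5] ok [ 531.2 -391.6  225.9]
85 60 [-21.8  36.8  97.5 -77.8  57.8 -53.8] ok [ 533.4 -364.4  236.7]
175 -10 [-27.9  51.6  40.4  -4.   97.1 156.5] ok [ 748.1 -293.3  210.2]
175 0 [-29.5  50.6  57.1  -0.   72.3 155.1] ok [ 743.8 -293.   114.3]
175 20 [-34.1  39.   77.4  13.4  46.8 142.7] ok [ 720.5 -291.1  168. ]
175 40 [-40.9  31.5  96.5  53.2  28.4 101. ] ok [ 680.3 -287.9  210.5]
175 50 [-45.2  30.2 105.5  86.2  30.   65.5] ok [ 655.3 -285.9  225.9]
175 60 [-50.1  31.3 113.9 109.   40.8  38.6] ok [ 628.1 -283.7  236.7]
```

Run:
```python
from h import *
goto([.42,.12,.22],tool(19,-10));goto([.43,0,.22],tool(11,-10))
print(ik([.43,0,.22],tool(11,-10),bot.read_state()["joint_positions"]))
```

```text
shift [-108.9  -33.6  -12.7] turn [-0.  -1.3  7.4]
shift [-220.8  -77.6  -20.5] turn [-0.   -2.69 15.28]
(array([-18.6751,  11.7645, 115.7215,   7.1059,  44.0247, -34.4213]), np.float64(3.8358090194022926e-25))
```

```bash
python3 -m jog '[[[-6,-2,0],[0,0,0.5],1],[[-18,-6,-2],[0,-0.2,1.3],1],[[-36,-12,-4],[0,-0.5,2.6],1],[[-60,-20,-6],[0,-0.7,4.2],1],[[-85,-28,-9],[0,-1,5.9],1],[[-110,-37,-11],[0,-1.4,7.7],1],[[-135,-46,-13],[0,-1.7,9.4],1],[[-160,-55,-16],[0,-2,11.1],1],[[-183,-64,-18],[0,-2.3,12.7],1],[[-202,-71,-19],[0,-2.5,14],1],[[-215,-75,-20],[0,-2.6,14.9],1],[[-221,-77,-20],[0,-2.7,15.3],1]]'
python3 - <<'E'
from h import *
u=np.array([np.cos(np.radians(BY)),np.sin(np.radians(BY))])
goto(tcp_for_lip(np.r_[B-.04*u,.18],BY,-10),tool(BY,-10))
goto([.405,-.15,.215],tool(3,-10))
goto(tcp_for_lip(np.r_[B-.04*u,.16],BY,0),tool(BY,0))
E
```

```text
time_s: 6.5
position: [0.4318, -0.0023, 0.2192]
tcp_rot: [[-0.187, 0.967, 0.171], [0.982, 0.185, 0.031], [-0.001, 0.174, -0.985]]
force: [0.2, -0.1, -5.8]
opening: 0.137
shift [-234.6 -148.5    3.5] turn [ 0.02 -2.6  15.15]
shift [-140.1  -54.    -5.1] turn [ 0.02 -1.29  7.7 ]
shift [-235.8 -142.8   -4.7] turn [ 9.96 -1.27 15.34]
```

```bash
python3 -m jog '[[[-6,-2,0],[0,0,0.4],1],[[-20,-7,-1],[0,-0.2,1.2],1],[[-40,-15,-1],[0,-0.4,2.4],1],[[-65,-25,-2],[0,-0.6,3.8],1],[[-92,-37,-3],[0,-0.9,5.3],1],[[-119,-50,-4],[0,-1.1,6.8],1],[[-146,-65,-4],[0,-1.4,8.5],1],[[-172,-83,-4],[1,-1.6,10.3],1],[[-195,-102,-4],[2.5,-1.6,12],1],[[-214,-120,-4],[4.5,-1.6,13.5],1],[[-228,-134,-4],[6.5,-1.5,14.7],1],[[-236,-143,-4],[8,-1.4,15.3],1]]'
python3 - <<'E'
from h import *
u=np.array([np.cos(np.radians(BY)),np.sin(np.radians(BY))])
goto(tcp_for_lip(np.r_[B-.04*u,.085],BY,0),tool(BY,0))
print(bot.read_state()["joint_positions"])
a=vision.capture("side")[80:280,200:440,::-1];b=vision.capture("top")[140:340,320:560,::-1]
cv2.imwrite("pics/c3.png",np.hstack([cv2.resize(x,None,fx=1.66,fy=1.66,interpolation=2) for x in(a,b)]))
E
```

```text
time_s: 7.5
position: [0.3366, -0.2606, 0.1982]
tcp_rot: [[0.078, 0.996, 0.033], [0.997, -0.078, -0.001], [0.002, 0.033, -0.999]]
force: [0.3, -0.4, -5.6]
opening: 0.137
shift [ 0.1 -1.9 73.9] turn [ 1.87 -0.1   0.11]
[-53.9769  16.6453 112.0743   1.936   50.1587 -50.7409]
```

View pics/c3.png

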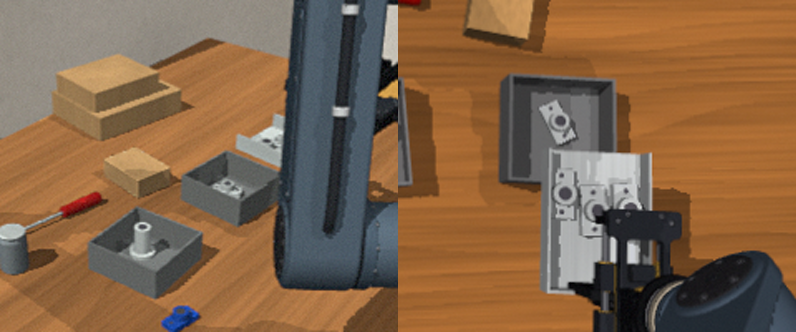

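```bash
python3 - <<'E'
from h import *
s=bot.read_state();R=s["tcp_rot"];T=np.c_[R[:,1],R[:,0],-R[:,2]]
P=np.array(tl)-GT
print(proj("top",s["position"]+P@T.T))
print("lip",s["position"]+T@(np.array([.085,0,.004])-GT))
E
python3 -m jog '[[[0,-1,3],[0,0,0],1],[[0,-1,10],[0.2,0,0],1],[[0,-1,20],[0.5,0,0],1],[[0,-1,32],[0.8,0,0],1],[[0,-1,44],[1,0,0],1],[[0,-2,56],[1.3,0,0],1],[[0,-2,65],[1.6,0,0],1],[[0,-2,71],[1.9,0,0],1],[[0,-2,74],[1.9,0,0],1],[[0,-2,74],[1.9,0,0],1],[[0,-2,74],[1.9,0,0],1]]'
python3 - <<'E'
from h import *
u=np.array([np.cos(np.radians(BY)),np.sin(np.radians(BY))])
for pt in (0,6,12,18,24,30,36,42,48,54): goto(tcp_for_lip(np.r_[B-.04*u,.08],BY,pt),tool(BY,pt))
print(bot.read_state()["force"])
E
```

```text
[[409.46   227.375 ]
 [471.1148 230.4243]
 [470.8257 317.4302]
 [407.8522 314.7096]]
lip [ 0.5021 -0.273   0.1646]
time_s: 8.52
position: [0.3377, -0.2582, 0.1246]
tcp_rot: [[0.076, 0.997, 0.001], [0.997, -0.076, 0.003], [0.003, 0.001, -1.0]]
force: [-0.4, 0.1, -4.8]
opening: 0.134
shift [-2.3 -0.5  5.3] turn [ 0.05 -0.18  0.22]
shift [ -2.3   4.5 -11.6] turn [ 6.05 -0.17  0.23]
shift [ -2.2  11.3 -27.9] turn [12.05 -0.16  0.24]
shift [ -2.2  19.7 -43.4] turn [18.05 -0.15  0.25]
shift [ -2.2  29.7 -58. ] turn [24.05 -0.13  0.26]
shift [ -2.2  41.2 -71.4] turn [30.05 -0.12  0.27]
shift [ -2.2  54.  -83.6] turn [36.05 -0.11  0.27]
shift [ -2.2  68.  -94.3] turn [42.05 -0.09  0.28]
shift [  -2.3   83.1 -103.5] turn [48.05 -0.08  0.29]
shift [  -2.3   99.  -111.1] turn [54.05 -0.06  0.29]
[-0.395   0.1061 -4.8494]
```

```bash
python3 -m jog '[[[0,0,3],[0.5,0,0],1],[[-1,1,0],[2,0,0],1],[[-1,2,-6],[4,0,0],1],[[-2,4.5,-11.6],[6,0,0.2],1],[[-2,7,-17],[8,0,0.2],1],[[-2,9,-22.5],[10,0,0.2],1],[[-2,11.3,-28],[12,0,0.2],1],[[-2,14,-33],[14,0,0.2],1],[[-2,17,-38.3],[16,0,0.2],1],[[-2,19.7,-43.4],[18,0,0.2],1],[[-2,23,-48.5],[20,0,0.2],1],[[-2,25.5,-52],[21.5,0,0.2],1]]'
python3 - <<'E'
from h import *
u=np.array([np.cos(np.radians(BY)),np.sin(np.radians(BY))])
for pt in (24,27,30,33,36): goto(tcp_for_lip(np.r_[B-.04*u,.08],BY,pt),tool(BY,pt))
E
```

```text
time_s: 9.52
position: [0.3642, -0.2628, 0.177]
tcp_rot: [[0.08, 0.928, -0.363], [0.997, -0.074, 0.03], [0.001, -0.364, -0.931]]
force: [0.0, -1.5, -5.6]
opening: 0.135
shift [ 0.2  0.7 -6.3] turn [ 2.64 -0.05  0.02]
shift [  0.2   3.4 -14.7] turn [ 5.64 -0.05  0.02]
shift [  0.2   6.5 -23. ] turn [ 8.64 -0.05  0.02]
shift [  0.2  10.  -31.1] turn [11.64 -0.05  0.02]
shift [  0.2  14.  -39. ] turn [14.64 -0.05  0.02]
```

```bash
python3 -m jog '[[[0,0,-3],[1.2,0,0],1],[[0,0.6,-6],[2.5,0,0],1],[[0,1.8,-10],[3.9,0,0],1],[[0,3.1,-14],[5.3,0,0],1],[[0,4.3,-17.5],[6.6,0,0],1],[[0,5.7,-21],[7.9,0,0],1],[[0,7.2,-25],[9.3,0,0],1],[[0,8.8,-28.5],[10.6,0,0],1],[[0,10.4,-32],[12,0,0],1],[[0,12,-35.5],[13.3,0,0],1],[[0,13.6,-38.5],[14.4,0,0],1],[[0,14,-39],[14.6,0,0],1]]'
python3 - <<'E'
from h import *
u=np.array([np.cos(np.radians(BY)),np.sin(np.radians(BY))])
for pt in (36,40,44,48,52): goto(tcp_for_lip(np.r_[B-.04*u,.08],BY,pt),tool(BY,pt))
b=vision.capture("top")[150:300,360:510,::-1]
cv2.imwrite("pics/t4.png",cv2.resize(b,(590,590),interpolation=2))
E
```

```text
time_s: 10.52
position: [0.3918, -0.265, 0.2071]
tcp_rot: [[0.079, 0.808, -0.584], [0.997, -0.063, 0.048], [0.002, -0.586, -0.811]]
force: [-0.0, -0.6, -5.8]
opening: 0.139
shift [ 0.2 -1.  -0.6] turn [ 0.16 -0.06  0.08]
shift [  0.2   2.2 -11.9] turn [ 4.16 -0.06  0.09]
shift [  0.2   6.1 -23. ] turn [ 8.16 -0.05  0.09]
shift [  0.2  10.8 -33.8] turn [12.16 -0.05  0.09]
shift [  0.2  16.3 -44.2] turn [16.16 -0.05  0.09]
```

View pics/t4.png

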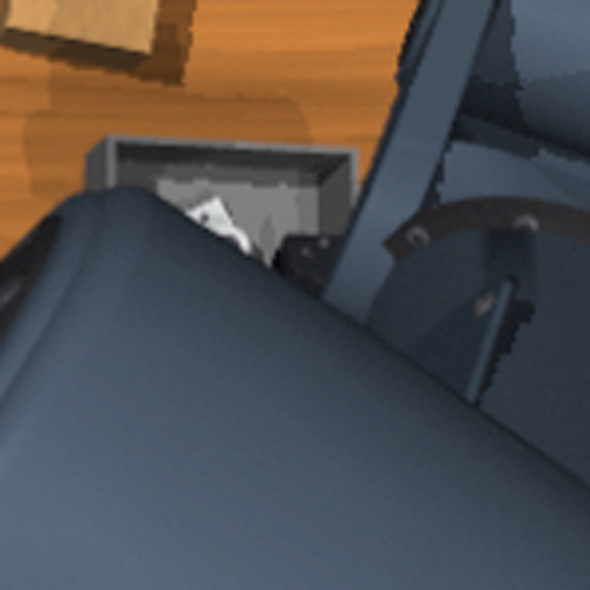

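At 36° the load is still 5.8 N, so no block has slid yet. The arm hides the tray in this view. I'll keep tipping slowly.

```bash
python3 -m jog '[[[0,-1,-2],[1,0,0],1],[[0,0,-5],[2,0,0],1],[[0,1.4,-9],[3.2,0,0],1],[[0,2.2,-12],[4.2,0,0],1],[[0,3.2,-15],[5.2,0,0],1],[[0,4.1,-17.5],[6.2,0,0],1],[[0,5.1,-20],[7.2,0,0],1],[[0,6.1,-23],[8.2,0,0],1],[[0,6.1,-23],[8.2,0,0],1],[[0,6.1,-23],[8.2,0,0],1],[[0,6.1,-23],[8.2,0,0],1],[[0,6.1,-23],[8.2,0,0],1]]'
python3 - <<'E'
from h import *
u=np.array([np.cos(np.radians(BY)),np.sin(np.radians(BY))])
for pt in (44,48,52,56): goto(tcp_for_lip(np.r_[B-.04*u,.08],BY,pt),tool(BY,pt))
b=vision.capture("side")[100:260,270:430,::-1]
cv2.imwrite("pics/s4.png",cv2.resize(b,(590,590),interpolation=2))
E
```

```text
time_s: 11.57
position: [0.4081, -0.266, 0.2227]
tcp_rot: [[0.08, 0.714, -0.696], [0.997, -0.055, 0.058], [0.003, -0.698, -0.716]]
force: [-0.4, -0.0, -3.2]
opening: 0.135
shift [-0.1  1.9 -1.1] turn [-0.29 -0.11  0.12]
shift [ -0.1   4.9 -12.4] turn [ 3.71 -0.11  0.12]
shift [ -0.1   8.8 -23.6] turn [ 7.71 -0.1   0.13]
shift [ -0.1  13.5 -34.4] turn [11.71 -0.1   0.13]
```

The load dropped from 5.8 N to 3.2 N, about the weight of the empty tray. I'll tip a little further to be sure, then look.

```bash
python3 -m jog '[[[0,2,-3],[1,0,0],1],[[0,3,-7],[2.2,0,0],1],[[0,4.5,-12],[3.7,0,0],1],[[0,6.5,-18],[5.7,0,0],1],[[0,8.5,-23.5],[7.7,0,0],1],[[0,11,-29],[9.7,0,0],1],[[0,13.5,-34],[11.7,0,0],1],[[0,13.5,-34],[11.7,0,0],1],[[0,13.5,-34],[11.7,0,0],1],[[0,13.5,-34],[11.7,0,0],1]]'
python3 - <<'E'
from h import *
for pt,z in ((56,.08),(56,.13),(30,.2),(0,.22)): 
    u=np.array([np.cos(np.radians(BY)),np.sin(np.radians(BY))])
    goto(tcp_for_lip(np.r_[B-.04*u,z],BY,pt),tool(BY,pt))
    print(ik(tcp_for_lip(np.r_[B-.04*u,z],BY,pt),tool(BY,pt),bot.read_state()["joint_positions"]))
a=vision.capture("top")[130:310,340:520,::-1];b=vision.capture("side")[100:260,270:430,::-1]
cv2.imwrite("pics/c5.png",np.hstack([cv2.resize(x,(400,400),interpolation=2) for x in(a,b)]))
E
```

```text
time_s: 12.45
position: [0.4414, -0.2687, 0.2375]
tcp_rot: [[0.079, 0.558, -0.826], [0.997, -0.042, 0.068], [0.003, -0.829, -0.56]]
force: [-0.7, 0.5, -3.5]
opening: 0.139
shift [-0.1 -0.3 -0.4] turn [ 0.03 -0.09  0.15]
(array([-31.1599,  47.3475,  66.6948, -24.541 , 116.6934, -27.228 ]), np.float64(1.2400463841378198e-18))
shift [  0.1 -41.7 -28.4] turn [ 0.03 -0.09  0.15]
(array([-31.1599,  44.3314,  64.7555, -25.7049, 121.1807, -29.6314]), np.float64(4.273215038667919e-22))
shift [   0.1 -100.4    8.3] turn [-25.97  -0.12   0.12]
(array([-38.2332,  25.0042,  82.4558, -16.2482,  97.8824, -32.2636]), np.float64(1.7252951162449136e-21))
shift [ -0.  -76.7  74.6] turn [-55.97  -0.15   0.09]
(array([-52.8691,  11.7103, 106.3811,  -0.    ,  61.9086, -48.2991]), np.float64(1.5447102142063246e-18))
```

View pics/c5.png

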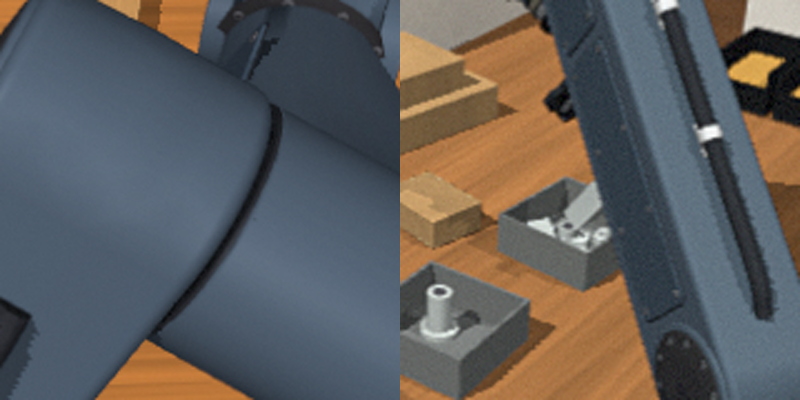

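Blocks are visible in the bin, and the tray's lip and wall are just above it. I'll raise straight up before levelling.

```bash
python3 -m jog '[[[0,-2,-1.5],[0,0,0],1],[[0,-6,-4],[0,0,0],1],[[0,-11,-7.5],[0,0,0],1],[[0,-17,-11.5],[0,0,0],1],[[0,-23,-15.5],[0,0,0],1],[[0,-29,-19.5],[0,0,0],1],[[0,-35,-24],[0,0,0],1],[[0,-42,-28.5],[0,0,0],1],[[0,-49,-33],[0,0,0],1],[[0,-55,-37],[0,0,0],1],[[0,-58,-39],[0,0,0],1],[[0,-58,-39],[0,0,0],1]]'
python3 - <<'E'
from h import *
print(bot.read_state()["force"],bot.read_state()["moment"])
u=np.array([np.cos(np.radians(BY)),np.sin(np.radians(BY))])
for pt,z,k in ((40,.17,.05),(20,.19,.06),(0,.2,.06)): goto(tcp_for_lip(np.r_[B-k*u,z],BY,pt),tool(BY,pt))
b=vision.capture("side")[100:260,270:430,::-1]
cv2.imwrite("pics/s6.png",cv2.resize(b,(590,590),interpolation=2))
E
```

```text
time_s: 13.55
position: [0.4417, -0.2691, 0.3085]
tcp_rot: [[0.08, 0.559, -0.825], [0.997, -0.043, 0.067], [0.002, -0.828, -0.561]]
force: [0.2, -0.8, -3.3]
opening: 0.136
[ 0.21   -0.7919 -3.3134] [-0.1515 -1.0731 -0.0011]
shift [  0.3 -26.3  44.2] turn [-15.88  -0.06   0.08]
shift [  0.2 -35.9  98.5] turn [-35.88  -0.08   0.07]
shift [  0.2 -12.8 142.3] turn [-55.88  -0.09   0.06]
```

```bash
python3 -m jog '[[[0,-3,4],[-2,0,0],1],[[0,-9,14],[-6,0,0],1],[[0,-17,29],[-11,0,0],1],[[0,-26,44],[-16,0,0],1],[[0,-30,58],[-21,0,0],1],[[0,-33,72],[-26,0,0],1],[[0,-35,85],[-31,0,0],1],[[0,-36,98],[-36,0,0],1],[[0,-33,111],[-41.5,0,0],1],[[0,-27,124],[-47,0,0],1],[[0,-18,136],[-53,0,0],1],[[0,-13,142],[-56,0,0],1]]'
python3 - <<'E'
from h import *
b=vision.capture("top")[110:330,330:560,::-1]
cv2.imwrite("pics/t7.png",cv2.resize(b,None,fx=2.6,fy=2.6,interpolation=2))
s=bot.read_state();print(s["joint_positions"],s["force"])
goto([.42,-.13,.22],tool(3,0));goto([.43,0,.22],tool(11,0))
E
```

```text
time_s: 14.6
position: [0.3135, -0.2561, 0.2377]
tcp_rot: [[0.08, 0.997, -0.001], [0.997, -0.08, 0.006], [0.006, -0.001, -1.0]]
force: [-0.2, 0.8, -3.5]
opening: 0.136
[-55.3808  11.9365 110.7208   0.2036  57.8854 -50.8604] [-2.2361  2.0905 -3.9178]
shift [133.   97.7  17.5] turn [-0.17 -0.54 -7.63]
shift [263.4  97.2  18.7] turn [ -0.14  -0.55 -15.63]
```

View pics/t7.png

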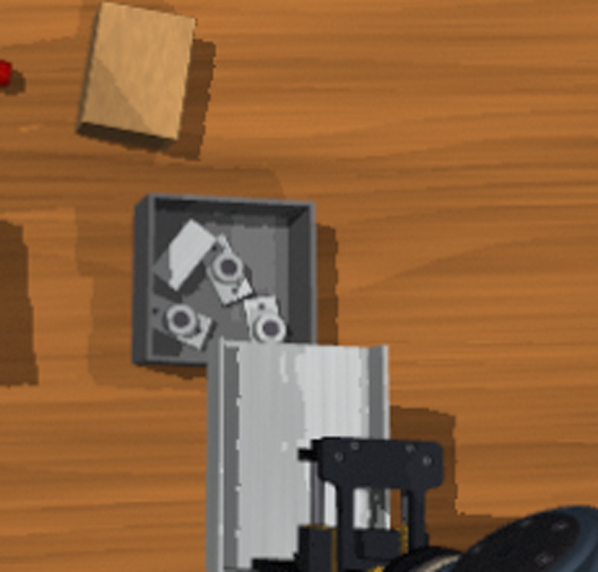

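All four blocks are now in the target bin, around (180–270, 250–330) in the crop. One lies tipped over, but inside. The tray is empty, so I'll take it back to its free starting spot.

```bash
python3 -m jog '[[[6,5,1],[0,0,-0.3],1],[[18,15,3],[0,0,-1],1],[[36,30,6],[0,-0.1,-2.1],1],[[60,47,9],[0,-0.2,-3.5],1],[[85,64,12],[0,-0.3,-5],1],[[110,80,15],[0,-0.4,-6.5],1],[[137,91,17],[0,-0.4,-8],1],[[165,97,18],[0,-0.5,-9.8],1],[[195,98,18],[0,-0.5,-11.6],1],[[224,98,18],[0,-0.5,-13.4],1],[[248,98,18],[0,-0.5,-14.8],1],[[263,98,18],[0,-0.5,-15.6],1]]'
python3 - <<'E'
from h import *
goto([.4035,.2329,.2],tool(26.5,0));print(bot.read_state()["joint_positions"])
E
```

```text
time_s: 15.65
position: [0.4361, -0.001, 0.2217]
tcp_rot: [[-0.196, 0.981, -0.001], [0.981, 0.196, -0.006], [-0.005, -0.002, -1.0]]
force: [0.2, 0.3, -3.5]
opening: 0.138
shift [235.8  14.   20.4] turn [ -0.16   0.28 -15.18]
[-14.6421  15.8069 108.0215  -0.3922  56.1509 -25.7395]
```

```bash
python3 -m jog '[[[6,0,0],[0,0,-0.4],1],[[18,1,1],[0,0,-1.2],1],[[36,2,3],[0,0.1,-2.4],1],[[60,3,5],[0,0.1,-4],1],[[86,5,7],[0,0.2,-5.6],1],[[112,6,9],[0,0.2,-7.3],1],[[138,8,12],[-0.1,0.2,-9],1],[[164,10,14],[-0.1,0.3,-10.7],1],[[190,11,17],[-0.1,0.3,-12.3],1],[[212,13,19],[-0.1,0.3,-13.7],1],[[228,14,20],[-0.1,0.3,-14.7],1],[[236,14,20],[-0.1,0.3,-15.2],1]]'
python3 - <<'E'
from h import *
goto([.4035,.2329,.0443],tool(26.5,0))
s=bot.read_state();T=tool(26.5,0);R=np.c_[T[:,1],T[:,0],-T[:,2]]
L=np.array(tl+[[.085,.062,0],[.085,-.062,0]])-GT
print(proj("side",s["position"]+L@R.T))
b=vision.capture("side")[130:330,180:380,::-1]
cv2.imwrite("pics/s8.png",cv2.resize(b,(600,600),interpolation=2))
E
```

```text
time_s: 16.65
position: [0.4043, 0.2319, 0.2]
tcp_rot: [[-0.445, 0.896, 0.001], [0.896, 0.445, -0.001], [-0.001, 0.0, -1.0]]
force: [1.0, 0.2, -2.8]
opening: 0.136
shift [  1.4  -0.3 155.7] turn [ 0.01  0.06 -0.08]
[[204.2746 247.0838]
 [221.1793 217.8707]
 [286.1407 226.1016]
 [275.0646 256.956 ]
 [205.434  257.0527]
 [222.0073 227.3985]]
```

View pics/s8.png

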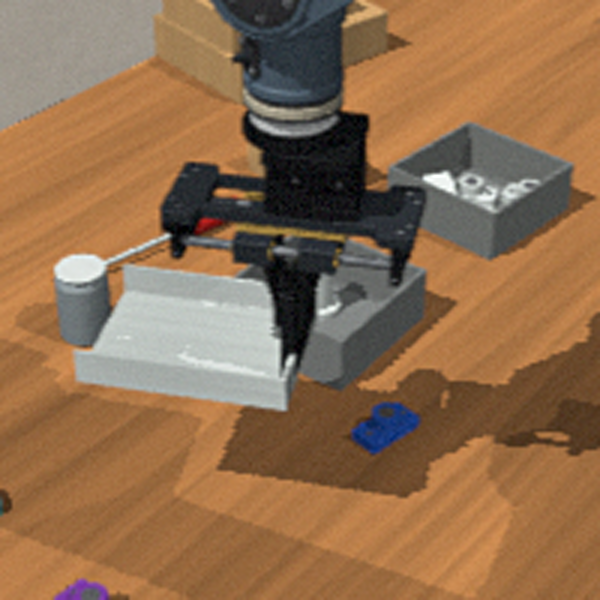

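The tray is empty and level, and its corner at (75,352) in the crop matches the prediction. Lowering it now.

```bash
python3 -m jog '[[[0,0,5],[0,0,0],1],[[0,0,15],[0,0,0],1],[[0,0,30],[0,0,0],1],[[0,0,48],[0,0,0],1],[[0,0,66],[0,0,0],1],[[0,0,84],[0,0,0],1],[[0,0,102],[0,0,0],1],[[0,0,118],[0,0,0],1],[[0,0,132],[0,0,0],1],[[0,0,142],[0,0,0],1],[[0,0,148],[0,0,0],1],[[0,0,150],[0,0,0],1]]'
python3 -m jog '[[[0,0,0],[0,0,0],1],[[0,0,1],[0,0,0],1],[[0,0,2],[0,0,0],1],[[0,0,3],[0,0,0],1],[[0,0,4],[0,0,0],1],[[0,0,4.5],[0,0,0],1],[[0,0,5],[0,0,0],1],[[0,0,5],[0,0,0],1]]'
```

```text
time_s: 17.7
position: [0.4044, 0.2287, 0.0491]
tcp_rot: [[-0.441, 0.898, -0.0], [0.898, 0.441, -0.001], [-0.001, -0.001, -1.0]]
force: [-0.7, -0.3, -2.9]
opening: 0.134
time_s: 18.37
position: [0.4042, 0.2298, 0.0451]
tcp_rot: [[-0.442, 0.897, 0.001], [0.897, 0.442, -0.0], [-0.001, 0.001, -1.0]]
force: [-0.9, -0.1, -3.3]
opening: 0.136
```

Still hanging free at 3.3 N. I'll creep down until it touches.

```bash
python3 -m jog '[[[0,0,0.5],[0,0,0],1],[[0,0,1],[0,0,0],1],[[0,0,1.5],[0,0,0],1],[[0,0,2],[0,0,0],1],[[0,0,2],[0,0,0],1],[[0,0,2],[0,0,0],1]]'
```

```text
time_s: 18.87
position: [0.4043, 0.2297, 0.0432]
tcp_rot: [[-0.442, 0.897, 0.001], [0.897, 0.442, -0.0], [-0.001, 0.001, -1.0]]
force: [-0.4, 0.1, -0.6]
opening: 0.139
```

Touching: the load has gone to the bench. Next I'll open the gripper moderately and hold, then rise straight up.

```bash
python3 -m jog '[[[0,0,0],[0,0,0],0.8],[[0,0,0],[0,0,0],0.7],[[0,0,0],[0,0,0],0.6],[[0,0,0],[0,0,0],0.5],[[0,0,0],[0,0,0],0.5],[[0,0,0],[0,0,0],0.5],[[0,0,0],[0,0,0],0.5]]'
python3 -m jog '[[[0,0,-4],[0,0,0],0.5],[[0,0,-12],[0,0,0],0.5],[[0,0,-26],[0,0,0],0.5],[[0,0,-44],[0,0,0],0.5],[[0,0,-65],[0,0,0],0.5],[[0,0,-90],[0,0,0],0.5],[[0,0,-115],[0,0,0],0.5],[[0,0,-140],[0,0,0],0.5],[[0,0,-160],[0,0,0],0.5],[[0,0,-170],[0,0,0],0.5],[[0,0,-170],[0,0,0],0.5],[[0,0,-170],[0,0,0],0.5]]'
python3 - <<'E'
from h import *
a=vision.capture("side")[130:330,140:390,::-1];b=vision.capture("top")[120:320,110:470,::-1]
cv2.imwrite("pics/c9.png",np.hstack([cv2.resize(a,(350,280),interpolation=2),cv2.resize(b,(450,280))[:280]]))
E
```

```text
time_s: 19.45
position: [0.4043, 0.2297, 0.0431]
tcp_rot: [[-0.442, 0.897, 0.001], [0.897, 0.442, -0.0], [-0.001, 0.001, -1.0]]
force: [-0.2, -0.8, -0.5]
opening: 0.485
time_s: 20.45
position: [0.4041, 0.2298, 0.214]
tcp_rot: [[-0.442, 0.897, 0.003], [0.897, 0.442, 0.0], [-0.001, 0.003, -1.0]]
force: [0.9, 0.2, -0.4]
opening: 0.499
```

View pics/c9.png

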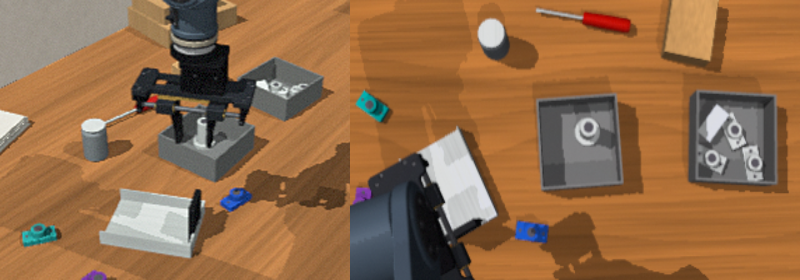

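The tray lies flat, empty and released. All four blocks are in the right bin, and the can, carton, screwdriver and look-alikes are where they were. Handing in.

```bash
python3 -c "
from rig import bot
print(bot.hand_in(),bot.read_state()['time_s'])"
```

```text
the job is handed in; nothing more can be done
the job is handed in; nothing more can be done
```

All three flange blocks are in the bin that already held one, and the empty tray is released on the bench. The job is handed in at about 20.5 s, with no verdict reported.

I lifted the tray by its grip plate and tipped it about its lip, about 20 mm above the rim of the right-hand bin. The blocks were still on it at 36° and had slid off by 44°; I went on to 56° to be sure. I then set the tray flat on its starting spot.

**Last checks:**
- **Load:** it fell from about 5.8 N to 3.3 N after tipping, which fits an empty tray, and to about 0.5 N once the tray stood on the bench.
- **Pictures:** the last ones show four blocks in the right bin, one of the added ones tipped over but inside. The tray is empty and flat, and the gripper is clear of it.
- **Other objects:** by eye, the bins, bush, can, carton, screwdriver and coloured look-alikes have not moved. I did not re-measure them.

No check failed or disagreed. The arm hid the tray during the slide itself, so I judged that moment from the load and the pictures taken afterwards.

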